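Seat a tube coupon against the length stop of a welding jig

ROBOT

A 6-joint arm with a two-finger parallel gripper is mounted at the origin on the work surface. World frame = base frame: x ahead of the robot, y to its left, z up, the work surface at z = 0. Lengths are in mm, angles in rad, forces in N, time in s.
With the tool pointing down it reaches from about 350 to 975 mm from the base axis. Payload 7.1 kg.
Tool frame: the origin (TCP) lies on the front face of the gripper's body, between the roots of the fingers; the fingertips stand 80 mm ahead of it and the grasp point (between the pads) lies 61 mm ahead of it (env.tips_ahead is the distance from the TCP to the fingertips, in mm); z points along the fingers, y is the line along which they close (so a half turn about z gives the same grasp; the last joint's range is limited). The gripper opens to 88 mm and grips with 3 to 60 N. Pads are 20 mm wide; open, the fingers measure 115 mm over their backs; the gripper's body (75 mm by 178 mm) begins 61 mm behind the grasp point.
Start: joints at [1.139, 0.423, 1.63, -0, 1.089, -0.019], TCP at [250.703, 572.498, 302.675] pointing down, gripper open.
Joint ranges: [-3, 3], [-0.9, 2.11], [0.09, 2.58], [-1.31, 4.45], [0.11, 2.69], [-2.54, 2.54]. Speed limits (rad/s): [2.39, 2.39, 3.01, 3.14, 3.14, 3.14].

INTERFACE

Orientations are given as a unit quaternion [x, y, z, w].
In Python, from station import env, set_gripper, viewer, workorder gives the robot as it stands. Calls block until the motion is done:
- env.reach(position, orientation): joint-space move of the TCP to a pose.
- env.move_l(position, rot=None, rate=150, f_stop=None): straight line of the TCP; rot=None keeps the orientation; rate is the mean speed in mm/s. With f_stop (N) it stops when the force on the tool has changed by that much, and returns True; else False.
- env.move_joints(angles): joint-space move.
- set_gripper(opening): finger opening in mm; the grip force is fixed at half the most; returns when the fingers have stopped.
- env.hold(seconds).
- env.ik(position, orientation): joint angles nearest the present ones, or None.
- env.read_state(): the state.
- viewer.camera(name): name is "side" or "top" or "wrist"; returns the picture (384x512x3 uint8, blue, green, red); there is no depth.
- viewer.camera_params(name): a dict with "fx", "fy", "cx", "cy" (pixels), "dist" ([k1, k2, p1, p2, k3] as OpenCV has them; the pictures are not rectified), "pose" (4x4, takes a point from camera to world coordinates); the wrist camera has in their place "tool_from_camera" (4x4, takes a point from camera to tool coordinates, whose origin is the TCP and whose axes are the flange's). Camera axes: x right, y up, looking along -z (the intrinsics and any distortion apply to the point x, -y, -z); pixel columns grow to the right and rows downward; lengths in mm; the calibration is good to about 2 mm. A picture is of the moment at which its call begins: read the wrist's pose just before it. camera_params takes no time and is no camera call.
A pose or a line that the arm cannot do raises env.IKError and nothing moves.
- workorder.sign_off(): hands the job in; it is judged then, once.
The state is a dict: "time_s": time; "qpos": joint angles; "dq": joint speeds; "tau": joint torques, N m; "tool_pos": TCP position; "orientation": TCP orientation; "force": force on the tool from outside, world axes, zero at the start; "wrist_torque": the same for the moment, N m; "width": finger opening in mm; "grip_force": force on a finger pad.
Only numpy, scipy, OpenCV 4.12 (cv2) and the standard library are available. Lean on these libraries where they do the work, as an engineer would, in place of code of your own. Each camera call takes 0.05 s, during which the arm holds its last target. There are 200 camera calls.

TASK

Take the long tube coupon from the wooden rack, lay it in the V-groove of the welding jig at the open end, and slide it gently under the sprung hold-down until its end is fully home against the rubber-tipped stop rod. Seat it there with a brief light press so that it stays touching the rod, without shoving the rod, which is clamped only finger-tight; then let go and leave everything else where it is.

Things in the scene. Friction and masses are not known exactly. Their poses are not given: they have to be found in the camera images.
- coupon: the long tube coupon: heavy-wall aluminium tube, 42 mm diameter, 16 mm bore, 150 mm long, 0.38 to 0.6 kg, both ends bevelled 3 mm and alike. Origin at its middle, on its axis; its x axis runs along the tube, ends at x = -75 and +75 mm. Starts lying in one of the rack's two saddles, its axis 36.7 mm above the bench
- short_coupon: a 90 mm offcut of the same tube in the rack's other saddle; origin at its middle, on its axis. Leave alone
- jig: the welding jig, fixed: dark steel base plate 360 x 110 x 10 mm with a 90 degree V-groove of steel angle along its whole length. Origin under the plate's middle, at bench height; x along the groove from the open end (x = -180 mm) towards the stop, z up. The V's bottom is at z = 14 mm, its upper edges at z = 33 mm, y = -19 and +19 mm
- groove (a point): the middle of the jig's groove, on the axis of a seated 42 mm tube (43.7 mm above the bench; the tube's top is then at 64.7 mm); axes as the jig's. Lay the tube with its leading end at x = 25 mm or less, where nothing stands over the groove, then push. Drag in the bare groove is 1 to 5 N, different each time
- bridge (a point): middle of the underside of the bridge that carries the hold-down: at x = 45 mm, z = 84 mm in the jig's frame. Its crossbar is 18 mm long along the groove, 88 mm wide, up to z = 98 mm; its posts fill y = 34 to 44 mm either side, from the base plate up; the hold-down's black knob stands up to z = 125 mm
- plunger: the sprung hold-down in the bridge: vertical plunger, ball nose of 11 mm radius; origin at the nose's lowest point, 2.5 mm below the top of a seated tube. It rides up on the tube as the bevelled end is pushed in: the push rises by 3 to 12 N while the leading end is at jig x = 33 to 50 mm, then settles to a steady drag of 4 to 14 N in all. It presses with about 5 N
- stop: the stop's steel saddle, 34 x 70 mm, fixed over the groove at jig x = 128 mm; origin on its face towards the open end, on a seated tube's axis; axes as the jig's. Out of it sticks the stop rod, 15 mm thick, with a flat 32 mm hard-rubber tip (gives about 1 mm at 15 N). Its tip stands 8 to 38 mm out from this face towards the tube, different each time: find it by feel
- rack: the wooden coupon rack, fixed: 130 x 240 x 8 mm board with two battens (16 mm wide, at x = -28 and +28 mm) whose V saddles hold two tubes along the rack's x, at y = -55 and +55 mm. The saddle ridges rise to z = 25 mm. Origin under the board's middle. Which saddle holds the long tube differs each time; jig and rack may change sides
- magnet: red triangular welding magnet, legs 75 mm, 16 mm thick, lying on the bench; origin under it. Leave alone
- wire_brush: hand brush, 220 mm long, lying on the bench; origin under it. Leave alone
- thumb_screw (a point): top of the thumb screw on the stop's saddle, 46 mm above the tube's axis, jig x = 145 mm. It holds the stop rod only finger-tight: more than 20 N on the stop counts as shoving it; some 5 to 12 N over the drag of the sliding tube seats the tube well, which then stays bearing on the rubber tip by its own friction
Mind the look-alikes: they are no part of the job. Leave any blue look-alike of the coupon alone.

How it is judged:
By the outcome, as a careful person would: the job done as asked, in the order asked, and still so for the second after the job is handed in, with the robot touching nothing.
It also fails if it takes over 72 s, if anything falls off the work surface, if the arm or the gripper's body presses on something with over 40 N, if the wrist force passes 120 N, or if a joint passes its speed limit or range.

## Working session

There is one attempt and no reset: what is moved stays moved. The work goes in short steps, each a Python script; the robot and the scene stay as the last script left them, time stands still between calls to the robot, and variables do not carry over. Pictures are saved under pics/ and viewed, at most 10 in all, crops included, and the job is handed in when it is done.

```bash
mkdir -p pics; ls
python3 - <<'E'
from station import env, viewer
import cv2, numpy as np
for n in ("top","side"):
    cv2.imwrite(f"pics/{n}0.png", cv2.resize(viewer.camera(n),(800,600),interpolation=cv2.INTER_CUBIC))
    p=viewer.camera_params(n); print(n,{k:np.round(v,3).tolist() for k,v in p.items()})
print({k:np.round(v,3).tolist() for k,v in viewer.camera_params("wrist").items()})
print(env.read_state())
E
```

```text
pics
top {'fx': 388.06, 'fy': 388.06, 'cx': 252.46, 'cy': 187.431, 'dist': [0.045, 0.0, 0.0, 0.0, 0.0], 'pose': [[0.012, 0.996, -0.091, 479.925], [-1.0, 0.012, -0.005, -11.978], [-0.004, 0.091, 0.996, 958.656], [0.0, 0.0, 0.0, 1.0]]}
side {'fx': 390.436, 'fy': 390.436, 'cx': 255.598, 'cy': 191.242, 'dist': [0.032, 0.0, 0.0, 0.0, 0.0], 'pose': [[0.999, 0.004, -0.047, 552.823], [-0.043, 0.472, -0.881, -710.612], [0.018, 0.882, 0.472, 494.345], [0.0, 0.0, 0.0, 1.0]]}
{'fx': 333.77, 'fy': 333.77, 'cx': 258.091, 'cy': 189.451, 'dist': [-0.043, 0.0, 0.0, 0.0, 0.0], 'tool_from_camera': [[-0.001, 0.966, 0.26, 70.916], [1.0, 0.001, 0.0, 1.752], [-0.0, 0.26, -0.966, -81.705], [0.0, 0.0, 0.0, 1.0]]}
{'time_s': 0.1, 'qpos': array([ 1.13899967e+00,  4.23745347e-01,  1.63058304e+00, -2.20431555e-05,
        1.08859916e+00, -1.90142638e-02]), 'dq': array([ 0.00092735, -0.00216521, -0.00010483,  0.00191201,  0.00084871,
        0.00067634]), 'tau': array([ 1.03571565e-03, -5.45620000e+01, -2.74326074e+01,  6.46646298e-02,
        1.87615596e-02, -1.16525976e-05]), 'tool_pos': array([250.55461669, 572.16536994, 302.00326757]), 'orientation': array([ 2.04923974e-01,  9.78777666e-01, -6.52740409e-04, -1.39659950e-04]), 'force': array([-0.15828171, -0.39141094, -0.14515747]), 'wrist_torque': array([-0.01191836,  0.03988857, -0.00685293]), 'grip_force': 0.0, 'width': 87.39446738524926}
```

View pics/top0.png

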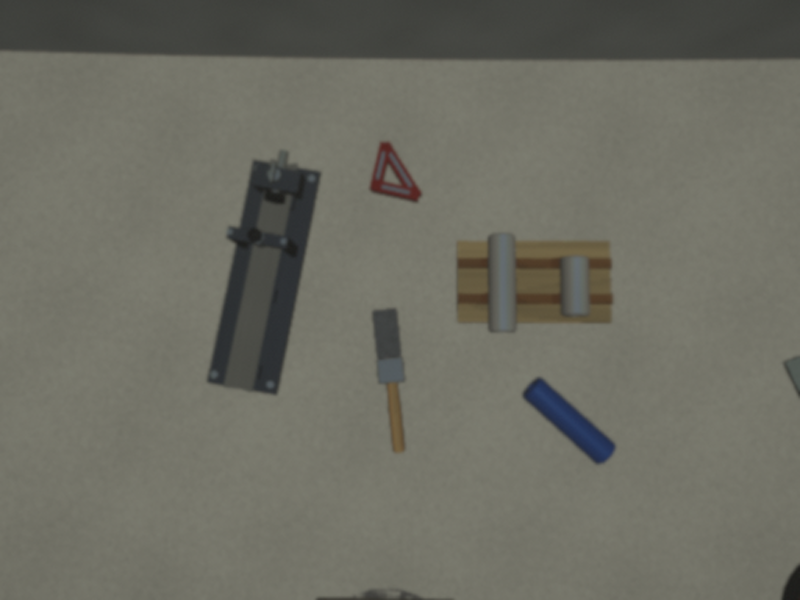

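View pics/side0.png

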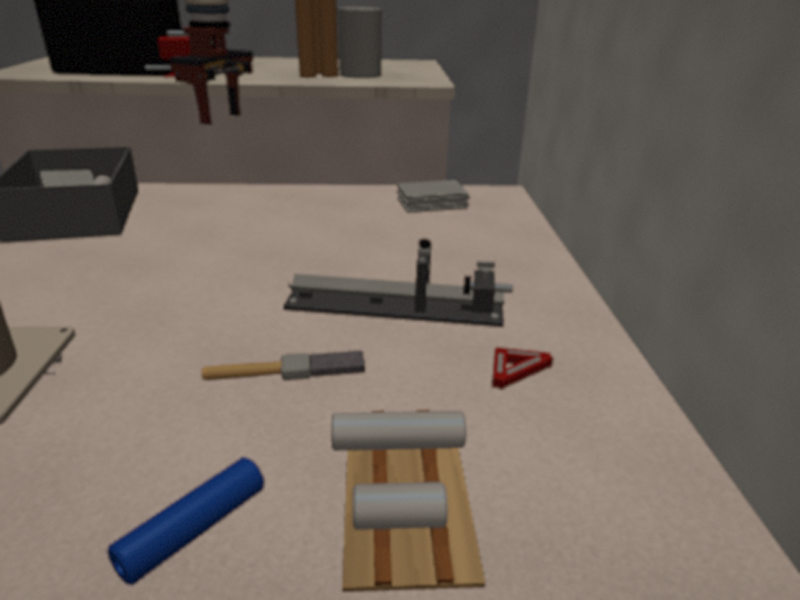

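Top picture: the candidates are the long grey tube in the rack (503,282), the short grey offcut (574,285) and the blue look-alike tube on the bench (569,420). I choose the long grey one. The jig's corners are at (254,160), (320,172), (277,394) and (208,381), with the stop at the top end.

```bash
cat > h.py <<'E'
from station import env, set_gripper, viewer, workorder
import cv2, numpy as np
from scipy.spatial.transform import Rotation as R
def pix(name,uv,z,pose=None,scale=1.,off=(0,0)):
    """pixels (in enlarged crop: scale, off) -> world points on plane z"""
    p=viewer.camera_params(name); T=np.array(p["pose"]) if pose is None else pose
    uv=(np.array(uv,float).reshape(-1,2)+.5)/scale-.5+np.array(off)
    K=np.array([[p["fx"],0,p["cx"]],[0,p["fy"],p["cy"]],[0,0,1]])
    n=cv2.undistortPoints(uv[:,None],K,np.array(p["dist"],float))[:,0]
    d=np.c_[n[:,0],-n[:,1],-np.ones(len(n))]@T[:3,:3].T
    return T[:3,3]+d*((np.reshape(z,(-1,1))-T[2,3])/d[:,2:])
def wpose():
    s=env.read_state(); M=np.eye(4); M[:3,:3]=R.from_quat(s["orientation"]).as_matrix(); M[:3,3]=s["tool_pos"]
    return M@np.array(viewer.camera_params("wrist")["tool_from_camera"])
def down(a):
    """tool down, tool x axis at world angle a (closing axis y perpendicular)"""
    c,s=np.cos(a),np.sin(a)
    return R.from_matrix(np.array([[c,s,0],[s,-c,0],[0,0,-1]])).as_quat()
E
python3 - <<'E'
from h import *
S=1.5625
j=pix("top",[(254,160),(320,172),(277,394),(208,381)],10,scale=S); print(j.round(1))
c=j.mean(0); d=(j[0]+j[1]-j[2]-j[3])[:2]; a=np.arctan2(d[1],d[0]); print("jig",c,np.degrees(a),np.hypot(*d)/2)
t=pix("top",[(502,233),(503,332)],45,scale=S);print("tube",t.round(1),t.mean(0), np.hypot(*(t[0]-t[1])[:2]))
print(pix("top",[(457,241),(610,241),(612,322),(457,322)],8,scale=S).round(1))
for nm,p,a_ in (("tube",t.mean(0),0),("jig",c,a)):
  for ang in (a_,a_+np.pi):
    print(nm,ang,env.ik([p[0]-40,p[1],300],down(ang)))
E
```

```text
[[777.5 219.9  10. ]
 [759.6 114.2  10. ]
 [408.2 172.3  10. ]
 [427.  279.1  10. ]]
jig [593.065844  196.3716392  10.       ] -9.488050738582809 355.8249529620117
tube [[ 657.5 -169.9   45. ]
 [ 506.9 -170.9   45. ]] [ 582.21474172 -170.43155422   45.        ] 150.5602507678545
[[ 651.1 -105.2    8. ]
 [ 653.5 -345.6    8. ]
 [ 525.9 -346.3    8. ]
 [ 522.7 -105.6    8. ]]
tube 0 [-3.25485097e-01  3.43786614e-01  1.75940029e+00 -4.44089210e-16
  1.03840574e+00  1.24531123e+00]
tube 3.141592653589793 [-3.25485097e-01  3.43786614e-01  1.75940029e+00 -4.44089210e-16
  1.03840574e+00 -1.89628142e+00]
jig -0.16559772498454978 [ 3.20897962e-01  3.70714870e-01  1.71854085e+00 -4.44089210e-16
  1.05233694e+00  2.05729201e+00]
jig 2.9759949286052434 [ 3.20897962e-01  3.70714870e-01  1.71854085e+00 -4.44089210e-16
  1.05233694e+00 -1.08430064e+00]
```

Run:
```python
from h import *
env.reach([582,-170,300],down(np.pi))
np.save("wt.npy",wpose()); cv2.imwrite("pics/wt.png",viewer.camera("wrist"))
env.reach([560,200,330],down(np.radians(170.5)))
np.save("wj.npy",wpose()); cv2.imwrite("pics/wj.png",viewer.camera("wrist"))
for n in("wt","wj"): cv2.imwrite(f"pics/{n}2.png",cv2.resize(cv2.imread(f"pics/{n}.png"),(800,600),interpolation=cv2.INTER_CUBIC))
print(env.read_state()["time_s"])
```

```text
4.45
```

View pics/wt2.png

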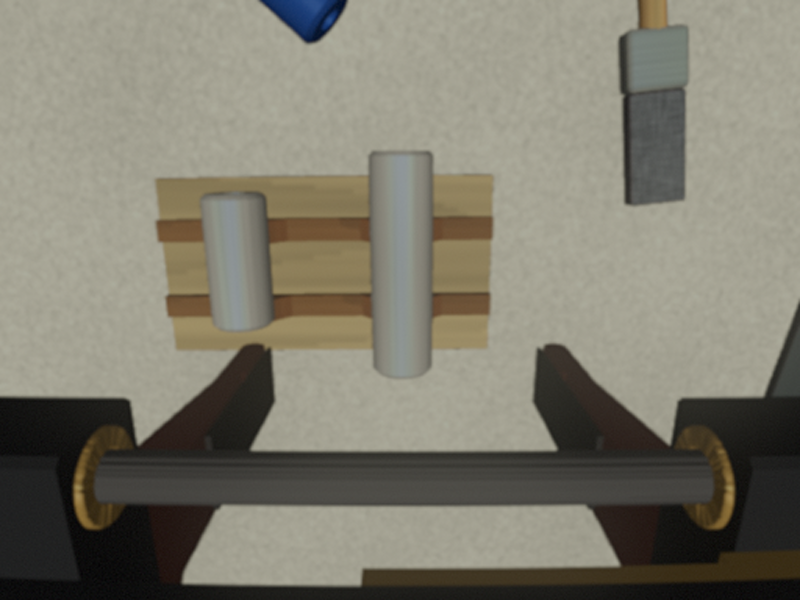

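View pics/wj2.png

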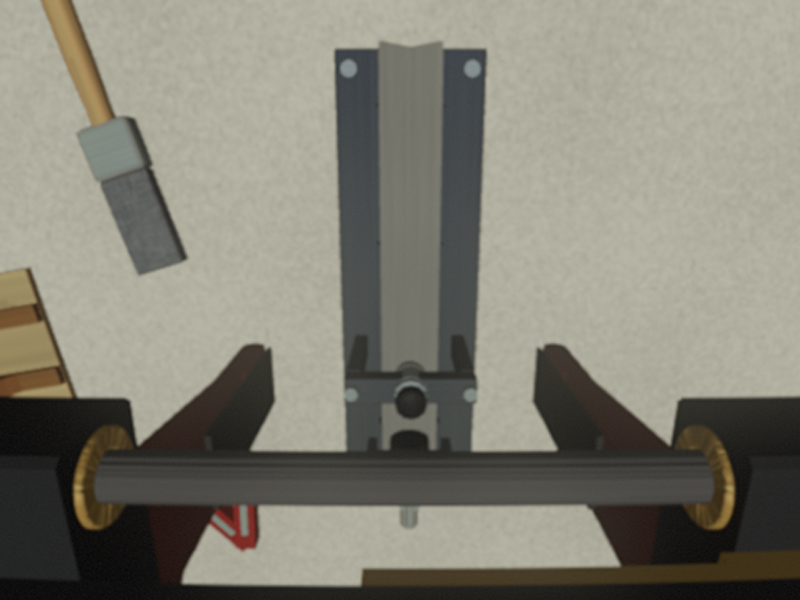

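The wrist views show the long tube from (401,152) to (402,377) and the short one at (238,260). The jig's groove edges run (379,42)/(443,42) to (383,350)/(438.5,350), with the plate's open corners at (335,50)/(486,50). The plunger knob is at (411,400). The choice is confirmed.

Run:
```python
from h import *
S=1.5625; wt=np.load("wt.npy"); wj=np.load("wj.npy")
t=pix("wrist",[(401,152),(402.5,377)],36.7,wt,S); print("axis@36.7",t.round(1))
t=pix("wrist",[(401,152),(402.5,377)],50,wt,S); print("@50",t.round(1),t.mean(0))
g=pix("wrist",[(379,42),(443,42),(383,350),(438.5,350)],33,wj,S);print(g.round(1))
m=np.array([(g[0]+g[1])/2,(g[2]+g[3])/2]);d=m[1]-m[0];print("groove",m.round(1),np.degrees(np.arctan2(d[1],d[0])))
b=pix("wrist",[(335,50),(486,50),(344,350),(476,350)],10,wj,S);print(b.round(1))
m=np.array([(b[0]+b[1])/2,(b[2]+b[3])/2]);d=m[1]-m[0];print("plate",m.round(1),np.degrees(np.arctan2(d[1],d[0])))
```

```text
axis@36.7 [[ 509.2 -169.2   36.7]
 [ 664.6 -168.4   36.7]]
@50 [[ 509.3 -169.2   50. ]
 [ 658.7 -168.4   50. ]] [ 584.00546894 -168.78268006   50.        ]
[[414.4 208.8  33. ]
 [421.6 251.2  33. ]
 [631.1 172.8  33. ]
 [638.3 215.1  33. ]]
groove [[418.  230.   33. ]
 [634.7 194.   33. ]] -9.437485988826815
[[409.7 176.7  10. ]
 [427.6 283.   10. ]
 [634.3 138.8  10. ]
 [652.4 245.7  10. ]]
plate [[418.7 229.9  10. ]
 [643.4 192.3  10. ]] -9.5035075859863
```

```bash
cat >> h.py <<'E'
A=np.radians(-9.47); J=np.array([595.7,200.3,0]); JX=np.array([np.cos(A),np.sin(A),0]); JY=np.array([-np.sin(A),np.cos(A),0])
def jig(x,y=0,z=0): return J+x*JX+y*JY+np.array([0,0,z])
def st(m=""):
    s=env.read_state(); print(m,round(s["time_s"],2),"pos",s["tool_pos"].round(1),"jig",round(float((s["tool_pos"]-J)@JX),2),round(float((s["tool_pos"]-J)@JY),2),"F",s["force"].round(1),"w",round(s["width"],1),"g",round(s["grip_force"],1)); return s
E
python3 - <<'E'
from h import *
env.reach([584,-168.8,190],down(np.pi))
env.move_l([584,-168.8,108.7],rate=80,f_stop=15); st("at")
set_gripper(30); st("grip")
env.move_l([584,-168.8,190],rate=100); st("up")
p=jig(-57,0,190); env.reach(p,down(A+np.pi)); st("over")
env.hold(0.2); np.save("wc.npy",wpose()); cv2.imwrite("pics/wc.png",cv2.resize(viewer.camera("wrist"),(800,600),interpolation=cv2.INTER_CUBIC))
E
```

```text
at 7.08 pos [ 584.4 -169.   109.2] jig 49.59 -366.08 F [1.4 0.7 0. ] w 88.1 g 0.0
grip 7.87 pos [ 584.1 -170.4  109.1] jig 49.53 -367.56 F [-2.  -8.8  1.9] w 41.4 g 30.0
up 8.83 pos [ 583.5 -168.6  189.4] jig 48.7 -365.89 F [-1.4 -0.2 -5.9] w 41.8 g 30.0
over 10.25 pos [539.8 208.9 189.9] jig -56.53 -0.69 F [ 0.6  0.5 -6.1] w 41.6 g 30.0
```

View pics/wc.png

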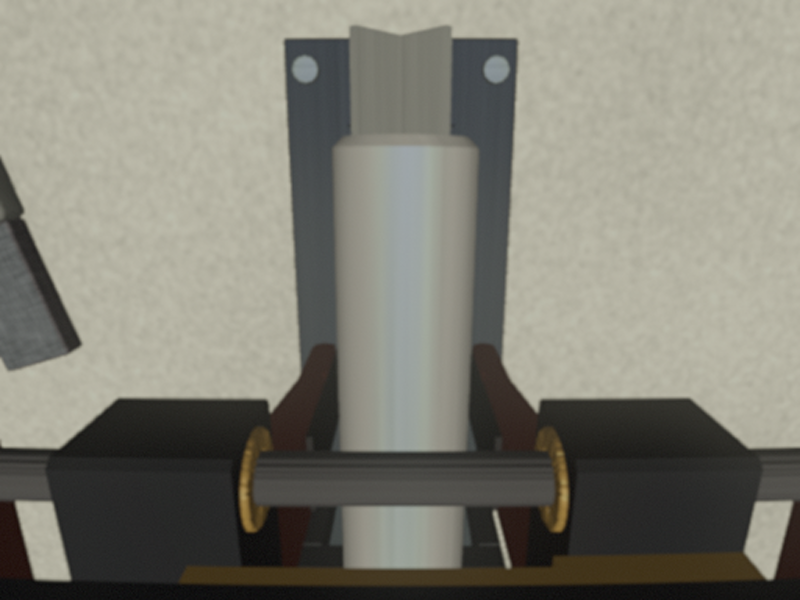

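The coupon is held centrally. Its trailing end spans (333–477, row 145), the groove's open end (350–451, row 28) and the plate corners (286/517, row 40). The tube gives me the lateral bias of the camera.

Run:
```python
from h import *
S=1.5625; w=np.load("wc.npy"); s=env.read_state(); tp=s["tool_pos"]
def jc(P): return np.c_[(P-J)@JX,(P-J)@JY].round(2)
print("tcp",jc(tp[None]))
print("tube",jc(pix("wrist",[(333,150),(477,150),(338.5,330),(472.5,330)],tp[2]-72,w,S)))
print("tube rear rim top",jc(pix("wrist",[(405,135),(405,147)],tp[2]-72+20,w,S)))
print("groove",jc(pix("wrist",[(350,28),(451,28)],33,w,S)))
print("groove",jc(pix("wrist",[(350,100),(451,100)],33,w,S)))
print("plate",jc(pix("wrist",[(286,40),(517,40),(300,350),(505,350)],10,w,S)))
```

```text
tcp [[-56.49  -0.75]]
tube [[-128.76  -19.14]
 [-128.67   21.88]
 [ -74.76  -19.4 ]
 [ -74.65   22.26]]
tube rear rim top [[-132.03    1.32]
 [-129.17    1.31]]
groove [[-179.65  -21.42]
 [-179.54   21.08]]
groove [[-150.76  -22.14]
 [-150.64   21.58]]
plate [[-179.84  -53.44]
 [-179.56   53.78]
 [ -26.87  -54.71]
 [ -26.58   55.08]]
```

```bash
sed -i 's/^def jig/J=J-2.4*JY\ndef jig/' h.py
python3 - <<'E'
from h import *
Q=down(A+np.pi)
env.move_l(jig(-57,0,130),Q,rate=50); st("130")
print(env.move_l(jig(-57,0,115.5),Q,rate=15,f_stop=5)); s=st("low"); print("Fy jig",s["force"]@JY)
env.hold(0.2); np.save("wd.npy",wpose()); cv2.imwrite("pics/wd.png",cv2.resize(viewer.camera("wrist"),(800,600),interpolation=cv2.INTER_CUBIC))
E
```

```text
130 11.85 pos [539.3 207.4 130.4] jig -56.78 0.15 F [ 0.2  0.2 -6. ] w 41.6 g 30.0
True
low 12.72 pos [539.  207.3 116. ] jig -57.05 -0.03 F [-0.6  1.   6.5] w 41.4 g 30.0
Fy jig 0.8495285000512687
```

View pics/wd.png

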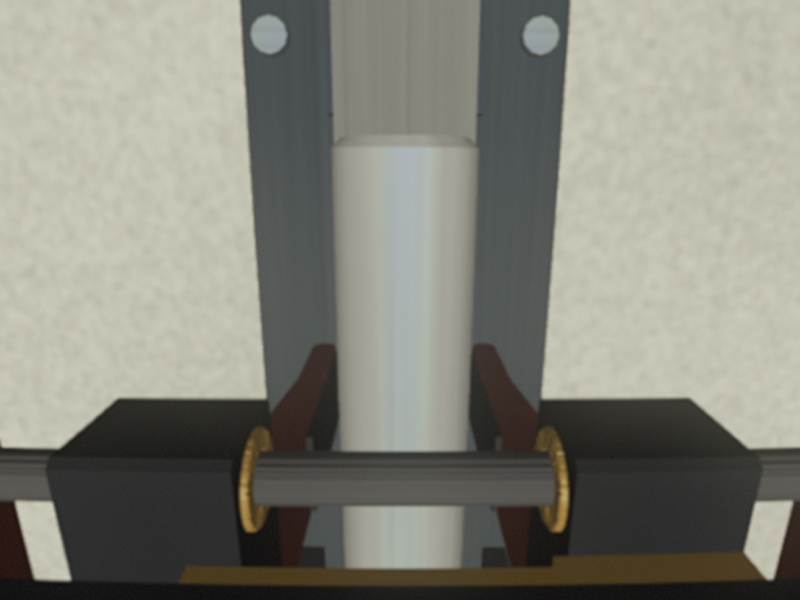

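The tube is down in the V, centred (405 in both tube and groove), at seated height. Next I release it and go behind its trailing end with closed fingers.

Run:
```python
from h import *
Q=down(A+np.pi)
set_gripper(70); st("rel")
env.move_l(jig(-57,0,165),Q,rate=120)
env.move_l(jig(-162,0,165),Q,rate=150); set_gripper(0); st("behind")
env.move_l(jig(-162,0,118),Q,rate=80,f_stop=8); env.hold(.2); st("down")
print(env.move_l(jig(-125,0,118),Q,rate=12,f_stop=1.5)); s=st("touch"); print(s["force"]@JX)
```

```text
rel 13.61 pos [537.7 206.8 114.6] jig -58.24 -0.75 F [ 0.6 -0.6  0.1] w 69.9 g 0.0
behind 16.14 pos [435.5 224.6 165. ] jig -162.01 0.0 F [ 0.4 -0.2 -0.1] w 0.7 g 0.0
down 17.08 pos [435.8 224.7 118.5] jig -161.72 0.18 F [-0.2 -0.2  0.1] w 0.6 g 0.0
True
touch 18.68 pos [452.7 221.6 117.7] jig -144.5 -0.14 F [ 0.   0.1 -0.1] w 0.5 g 0.0
0.013282469012362162
```

Run:
```python
from h import *
Q=down(A+np.pi)
for x in (-136,-128,-121,-115,-109,-103,-96,-89,-82):
    r=env.move_l(jig(x,0,118),Q,rate=10,f_stop=16)
    s=st(str(r)); print("   Fx",round(float(s["force"]@JX),2))
    if r: break
cv2.imwrite("pics/s1.png",cv2.resize(viewer.camera("side")[140:220,170:340],(800,376),interpolation=cv2.INTER_CUBIC))
```

```text
False 19.72 pos [461.2 220.3 118. ] jig -135.96 -0.0 F [-1.7 -0.8 -1.3] w 0.2 g 0.9
   Fx -1.56
False 20.67 pos [469.2 219.  118. ] jig -127.87 0.01 F [-1.8 -1.   0.8] w 0.6 g 0.9
   Fx -1.65
False 21.52 pos [475.8 217.8 118. ] jig -121.18 -0.02 F [-5.1  0.2  2. ] w 0.6 g 2.5
   Fx -5.08
False 22.27 pos [480.2 216.8 117.7] jig -116.63 -0.34 F [-10.8   2.7   5.2] w 0.5 g 5.2
   Fx -11.13
False 23.02 pos [486.4 215.7 117.7] jig -110.31 -0.34 F [-8.2  2.1  4.3] w 0.3 g 4.5
   Fx -8.39
False 23.77 pos [492.3 214.8 117.7] jig -104.35 -0.33 F [-8.7  1.1  4.8] w 0.7 g 4.5
   Fx -8.76
False 24.62 pos [499.2 213.6 117.7] jig -97.42 -0.35 F [-8.4  0.8  4.5] w 0.2 g 4.7
   Fx -8.43
False 25.47 pos [506.  212.4 117.7] jig -90.44 -0.38 F [-8.9  1.9  4.4] w 0.6 g 4.7
   Fx -9.11
False 26.32 pos [512.9 211.3 117.7] jig -83.47 -0.37 F [-8.4  1.   5.1] w 1.0 g 4.7
   Fx -8.45
```

View pics/s1.png

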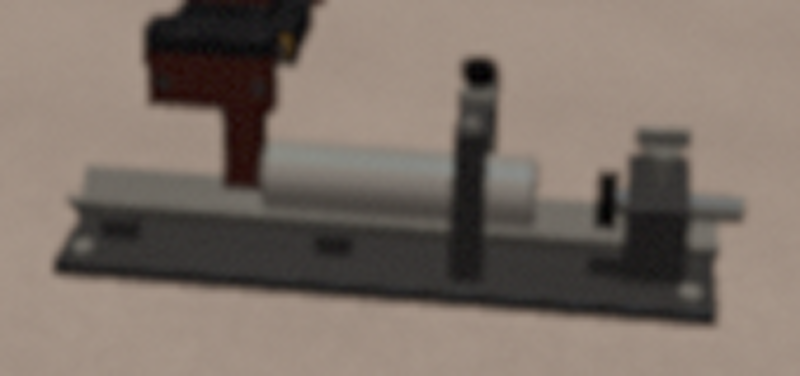

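The tube is under the hold-down with a steady drag of 8.5 N. Its leading end (537) is about 35 mm short of the rod's tip (600).

Run:
```python
from h import *
Q=down(A+np.pi)
f=lambda m:print("   Fx",round(float(st(m)["force"]@JX),2))
r=env.move_l(jig(-60,0,118),Q,rate=10,f_stop=6); f(str(r))
if not r:
    r=env.move_l(jig(-30,0,118),Q,rate=4,f_stop=7.5); f(str(r))
    for _ in range(3): env.hold(.15); f("hold")
```

```text
False 28.72 pos [534.3 207.7 117.7] jig -61.73 -0.42 F [-10.3   1.6   6.1] w 0.4 g 5.2
   Fx -10.45
True 32.24 pos [545.1 205.7 117.3] jig -50.74 -0.63 F [-1.1  0.5  0.3] w 0.6 g 0.0
   Fx -1.17
hold 32.39 pos [544.5 205.5 116.9] jig -51.32 -0.88 F [-0.3  0.3  0.6] w 0.8 g 0.0
   Fx -0.34
hold 32.54 pos [544.  205.4 116.7] jig -51.82 -1.04 F [ 0.3 -0.3 -0.2] w 0.6 g 0.0
   Fx 0.32
hold 32.69 pos [543.8 205.4 116.7] jig -52.04 -1.11 F [-0.8 -0.1  0.1] w 0.1 g 0.0
   Fx -0.79
```

Run:
```python
from h import *
Q=down(A+np.pi)
for x in np.arange(-51,-38,0.5):
    r=env.move_l(jig(x,0,118),Q,rate=4,f_stop=16.5)
    s=env.read_state(); F=-s["force"]@JX
    print(r,round(s["time_s"],2),x,round(float((s["tool_pos"]-J)@JX),2),round(float(F),2))
    if r or F>15.5: break
cv2.imwrite("pics/s2.png",cv2.resize(viewer.camera("side")[140:220,170:340],(800,376),interpolation=cv2.INTER_CUBIC))
```

```text
False 33.35 -51.0 -51.01 -0.36
False 33.62 -50.5 -50.83 1.94
False 33.9 -50.0 -50.74 4.65
False 34.17 -49.5 -50.67 6.28
False 34.45 -49.0 -50.61 8.55
False 34.73 -48.5 -50.53 9.87
False 35.0 -48.0 -50.46 12.0
False 35.27 -47.5 -50.39 13.05
False 35.55 -47.0 -50.33 14.84
False 35.83 -46.5 -50.2 15.45
False 36.1 -46.0 -50.1 17.39
```

View pics/s2.png

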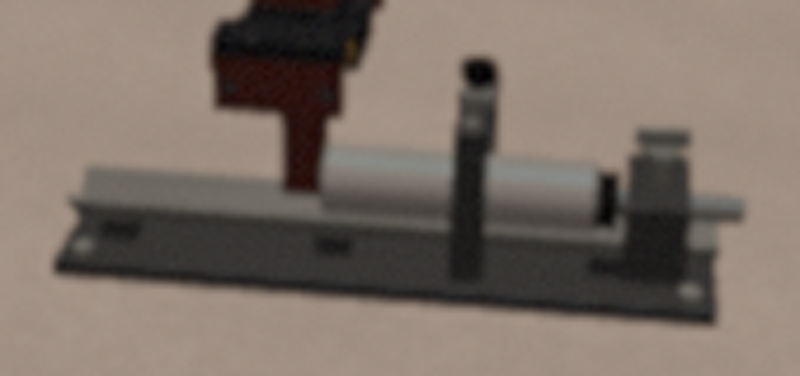

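The tube's end (600) bears on the rod's tip, and the rod's far end (743) has not moved. The push peaked at 17.4 N, about 8 N over the drag. Now I withdraw.

Run:
```python
from h import *
Q=down(A+np.pi)
env.hold(.2); st("press")
env.move_l(jig(-56,0,118),Q,rate=12); st("back")
env.move_l(jig(-75,0,118),Q,rate=60)
env.move_l(jig(-75,0,250),Q,rate=150); env.hold(.5); st("clear")
cv2.imwrite("pics/s3.png",cv2.resize(viewer.camera("side")[140:220,170:340],(800,376),interpolation=cv2.INTER_CUBIC))
```

```text
press 36.35 pos [545.8 205.7 117.4] jig -50.09 -0.43 F [-17.    6.3   9.5] w 0.4 g 8.8
back 37.33 pos [540.2 207.1 118. ] jig -55.82 0.03 F [ 0.  -0.1 -0. ] w 0.5 g 0.0
clear 39.33 pos [521.3 210.3 249.8] jig -75.03 -0.01 F [-0.1 -0.9  0.8] w 0.2 g 0.0
```

View pics/s3.png

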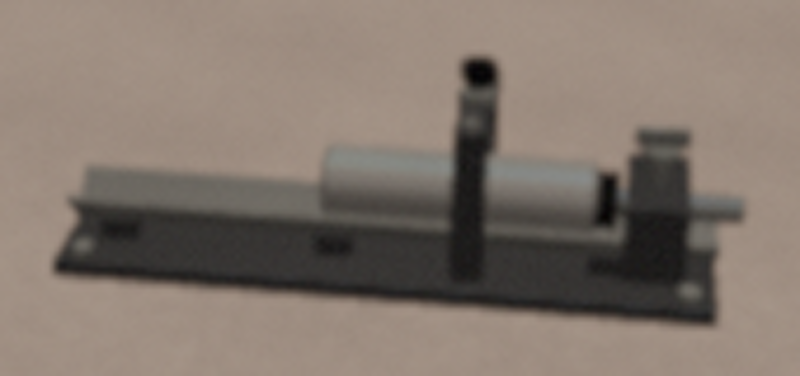

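The tube still touches the rubber tip (600), the rod is unmoved (743) and the gripper is clear.

```bash
python3 -c "
from h import *
print(workorder.sign_off())"
```

```text
the job is handed in; nothing more can be done
None
```

The long tube coupon is in the V-groove under the hold-down, seated against the stop rod with a peak push of about 17 N (about 8 N over the drag); the rod did not visibly move, the gripper is clear, and the job was handed in at about 39 s.

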